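# Put the gauge tray away and fold the lid stay to shut the case

## Robot

A 6-joint arm with a two-finger parallel gripper is mounted at the origin on the work surface; the furniture and walls round the work are solid. World frame = base frame: x ahead of the robot, y to its left, z up, the work surface at z = 0. Lengths are in m, angles in rad, forces in N, time in s.
With the tool pointing down it reaches from about 0.25 to 0.775 m from the base axis. Payload 4 kg.
Tool frame: the origin (TCP) lies on the centre line of the jaws, within the pads' length; the fingertips stand 14 mm ahead of it and the grasp point (between the pads) lies 5 mm behind it (robot.tcp_to_tips is the distance from the TCP to the fingertips, in m); z points along the fingers, y is the line along which they close (so a half turn about z gives the same grasp; the last joint's range is limited). The gripper opens to 94 mm and grips with 3 to 60 N. Pads are 16 mm wide; open, the fingers measure 119 mm over their backs; the gripper's body (75 mm by 177 mm) begins 78 mm behind the grasp point.
Start: joints at [-1.266, 0.087, 1.371, -0, 1.684, -0.103], TCP at [0.218, -0.505, 0.22] pointing down, gripper open.
Joint ranges: [-3.1, 3.1], [-0.76, 2.03], [0.27, 2.55], [-1.08, 4.22], [0.17, 2.65], [-2.57, 2.57]. Speed limits (rad/s): [2.79, 2.79, 3.14, 3.14, 3.14, 3.14].

## Interface

Orientations are given as [roll, pitch, yaw] about the fixed x, y, z axes, in that order (R = Rz(yaw) Ry(pitch) Rx(roll)).
In Python, from bench import robot gives the robot as it stands.
- The arm moves only by the tool carry_out, never from a script. Its argument "increments" is a list of rows, each a list of 3 entries, a list of its own where there are three numbers: the closure in counts, from 0 (fully open) to 255 (shut), then the shift along the tool's x, y, z in mm, then the turn about the tool's z in degrees. In form: [[fingers, [dx, dy, dz], twist], ...]. A call has 1 to 8 rows; each row shifts and turns the commanded pose from where the row before left it, along the tool's axes as they then stand; what a row does not reach is not made up. A row lasts 1/10 s, in which the tool goes at most 50 mm and 8.59 degrees, less where a joint would pass 70% of its speed; a pose out of reach is approached as far as the arm can. A call with a gripper value outside its range is refused whole. The fingers move at their own pace and stop on an object; the grip force is fixed at half the most. Time passes only in rows, so rows that do not move let the fingers close. It gives the time, the measured TCP pose, the force, the opening and the grip force at its end, in the units of the state.
- robot.get_obs(): the state, without advancing time (a new reading comes with each control period).
- robot.snapshot(name): name is "scene" or "top" or "wrist"; returns the picture (384x512x3 uint8, blue, green, red); there is no depth.
- robot.get_calibration(name): a dict with "vfov" (degrees; the focal length in pixels is half the picture's height over the tangent of half this angle, whatever the lens; pixels are square), "cx", "cy" (the principal point, pixels), "T" (4x4, takes a point from camera to world coordinates). Camera axes: x right, y down, z forward; pixel columns grow to the right and rows downward; lengths in m; the calibration is good to about 2 mm. A picture is of the moment at which its call begins: read the wrist's pose just before it. get_calibration takes no time and is no camera call; for the wrist camera it gives the pose at the moment of the call.
- robot.close_job(): hands the job in; it is judged then, once.
The state is a dict: "time": time; "joint_positions": joint angles; "qvel": joint speeds; "joint_torque": joint torques, N m; "tool_pos": TCP position; "ee_rot": TCP orientation; "wrist_force": force on the tool from outside, world axes, zero at the start; "wrist_torque": the same for the moment, N m; "width": finger opening in m; "finger_force": force on a finger pad.
Only numpy, scipy, OpenCV 4.12 (cv2) and the standard library are available. Lean on these libraries where they do the work, as an engineer would, in place of code of your own. Each camera call takes 0.05 s, during which the arm holds its last target. There are 200 camera calls.

## Task

Put the gauge-block tray away in its grey case: turn the tray end for end, so that its plain nose goes first, and slide it along the guide rails through the open end of the case until its wide front rests against the case walls. Then break the folding lid stay by pushing its locked knee over towards the hinge side, and lower the lid fully shut without forcing or slamming it. Leave the other things on the bench where they are.

Things in the scene. Friction and masses are not known exactly. Their poses are not given: they have to be found in the camera images.
- case: Grey case fixed to the bench. Origin: centre of its underside. x: from the open mouth (-x end) to the hinge end; y: to the side with the lid stay (robot's side); z up. Box x -100 to 100, y -70 to 70, 85 high; side walls' inner faces at y +-53; rear wall from x 88. No wall at the mouth. With the tray home, tray and case axes agree and the tray's origin is at case (-25, 0, 6).
- case_mouth (a point): Middle of the mouth, on the floor: case (-100, 0, 6). The 6 mm thick floor runs on in front of it as a loading sill to case x -165, y +-70. The wall ends at x -100 are what the tray's wide front comes to rest on.
- rail_lip (a point): Start of the inner edge of the +y guide rail's lip, case (-97.5, 43.5, 18). A lip on each wall (y +-43.5 outward, z 16 to 20, x -97.5 to 97.5) roofs a groove 10 mm high and 106 mm wide over the floor (top z 6); the tray's base slides in it from the mouth.
- tray: Loose aluminium tray, about 0.22 kg, gauge blocks fixed in it. Origin: centre of the underside of its base; x: from the handle end to the plain nose; z up. Base x -75 to 75, y -48 to 48, 5 thick, edges tapering to 78 wide over the last 30 mm of the nose; walls and blocks (y +-38) up to z 31. It starts with the handle end towards the case, so needs about half a turn.
- tray_front (a point): Middle of the outer face of the tray's wide front panel (tray x -83 to -75, y +-68, z 2 to 58), at tray (-83, 0, 30). The panel is too wide for the rails and rests on the ends of the case walls when the tray is home.
- tray_post (a point): Centre of the top of the tray's black square grip post, 24 x 24 mm, at tray (-133, 0, 48); post from z 4 to 48. 38 mm are free between post and front panel, but for a 20 mm wide neck below z 18. It can be pinched from above across either pair of faces.
- lid (a joint): Lid hinge, rad: 0 = propped open (start, 75 degrees above level), grows as the lid goes down, 1.31 = shut. Stiff and damped: the lid stays where it is left; 1 to 6 N at its free edge move it once the stay is broken. While the stay is locked it does not go down.
- hinge_line (a point): Middle of the lid's hinge axis, case (100, 0, 88); the axis is parallel to case y. The lid is a plate 218 long, 140 wide, 7 thick (about 0.25 kg) with a 40 mm lip bent down at its free end, which, shut, hangs 5 mm outside the tray's front panel, reaching down to z 49.
- lid_edge (a point): On the middle of the lid's outer (upper) face, 200 mm from the hinge axis and 18 mm from the free end. Lid shut: at case (-100, 0, 93).
- stay_knee (a joint): Knee of the folding stay, rad: 0 = locked (start), on its stop past straight; 0.24 = straight; over 0.35 = broken; about 2.9 with the lid shut. It breaks when the knee is moved towards the hinge end of the case (+x), then goes on over and down, drawing the lid down. Light friction (a few N at the bar), no spring.
- knee_bar (a point): Point on the axis of the knee's thumb bar, a round steel bar, 12 mm diameter, parallel to case y, from case y 84 to 165; this point at y 145. Locked: about case (19, 145, 126). It runs on an arc round stay_pivot and ends near (57, 145, 31) with the lid shut.
- stay_pivot (a point): Axis of the lower stay link on its bracket, case (-20, 84, 55); parallel to case y. Both links are 81 mm long, flat, in case y 82 to 90; the upper one is pinned to the lid 100 mm from the hinge axis.
- swab_jar: Bystander: blue jar of swabs, 58 mm wide, 85 high; stands near the stay. Origin: centre of underside.
- finger_cots: Bystander: white and blue carton 63 x 95 x 45 mm, beside the case's sill. Origin: centre of underside.
- label_box: Bystander: tan carton 89 x 70 x 51 mm, beside the tray. Origin: centre of underside.
- loupe: Bystander: black loupe, 39 mm wide, 31 high, on the far side of the case. Origin: centre of underside.
- solvent_bottle: Bystander: white bottle 71 mm wide, 140 high, at the far right. Origin: centre of underside.

How it is judged:
On the way, in this order (a step that is already met when the one before it is completed fails the run):
1. the tray is home in the rails, nose first, with the stay still locked (x of tray in the frame of case between -0.031 and -0.017 m and y of tray in the frame of case between -0.008 and 0.008 m and z of tray in the frame of case between 0.001 and 0.011 m and x of tray_post in the frame of case below -0.13 m and angle between the x axis of tray and the x axis of case, either way round below 0.1 rad and angle between tray's own z axis and vertical below 0.07 rad and value of joint stay_knee below 0.24 rad), for 0.2 s.
2. the knee of the stay is broken (value of joint stay_knee above 0.35 rad), for 0.05 s.
At the end, for the whole second after the job is handed in: The tray lies in the case nose first, within 6 mm (towards the mouth) of its home place, within 8 mm of its middle line, within 5.5 degrees of the case's axis and flat; the stay is folded and the lid is shut to within 0.05 rad (x of tray in the frame of case between -0.031 and -0.017 m and y of tray in the frame of case between -0.008 and 0.008 m and z of tray in the frame of case between 0.001 and 0.011 m and x of tray_post in the frame of case below -0.13 m and angle between the x axis of tray and the x axis of case, either way round below 0.1 rad and angle between tray's own z axis and vertical below 0.07 rad and value of joint lid above 1.26 rad and value of joint stay_knee above 2.3 rad and linear speed of tray below 0.02 m/s); the robot touches nothing.
It fails at once if a bystander is pushed more than 30 mm (distance of any of swab_jar, finger_cots, label_box, loupe, solvent_bottle from where it was at the start of the episode above 0.03 m).
It fails at once if the lid is slammed (over 4 rad/s) (velocity of joint lid above 4 rad/s).
It fails at once if the tray is tipped over (angle between tray's own z axis and vertical above 0.9 rad).
It fails at once if the lid is forced with over 60 N (contact force between the fingers and lid above 60 N).
It also fails if it takes over 67 s, if anything falls off the work surface, if the arm or the gripper's body presses on something with over 40 N, if the wrist force passes 120 N, or if a joint passes its speed limit or range.

## Working session

There is one attempt and no reset: what is moved stays moved. The work goes in short steps, Python scripts to look and compute and a tool call to move; the robot and the scene stay as the last step left them, time stands still between calls to the robot, and variables do not carry over. Pictures are saved under pics/ and viewed, at most 10 in all, crops included, and the job is handed in when it is done.

Besides the shell and the picture viewer there is one more tool, called after "Emit:" by a JSON object that holds its "api" and its "payload", one argument or row to a line. carry_out: Moves the arm, as the interface text tells. Its arguments: {"type":"object","properties":{"increments":{"type":"array","items":{"type":"array"}}},"required":["increments"]}

```bash
mkdir -p pics; ls; python3 - <<'E'
from bench import robot
import cv2,numpy as np
o=robot.get_obs();print(o['time'],o['tool_pos'],o['ee_rot'],o['width'])
a=robot.snapshot("scene");b=robot.snapshot("top")
cv2.imwrite("pics/scene.png",a);cv2.imwrite("pics/top.png",b)
for n in("scene","top","wrist"):
    c=robot.get_calibration(n);print(n,c['vfov'],c['cx'],c['cy'],np.round(c['T'],3).tolist())
E
```

```text
pics
0.0 [ 0.21798959 -0.50440944  0.21834213] [-3.13948265e+00 -2.16547099e-04  4.07829832e-01] 0.09404065970811583
scene 57.515045902490606 254.63176249946866 190.12637316807619 [[0.824, -0.42, 0.381, 0.036], [-0.567, -0.609, 0.554, -0.721], [-0.001, -0.673, -0.74, 1.114], [0.0, 0.0, 0.0, 1.0]]
top 43.762953581019595 250.90849971424524 188.03924563933768 [[-0.011, -0.992, 0.125, 0.315], [-1.0, 0.011, -0.006, -0.024], [0.004, -0.126, -0.992, 1.63], [0.0, 0.0, 0.0, 1.0]]
wrist 63.23814833922126 255.35038370396683 184.75940929980044 [[0.398, -0.891, -0.22, 0.282], [-0.917, -0.387, -0.094, -0.477], [-0.002, 0.239, -0.971, 0.385], [0.0, 0.0, 0.0, 1.0]]
```

View pics/scene.png

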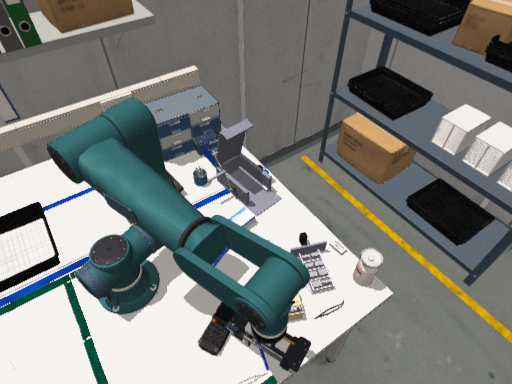

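View pics/top.png

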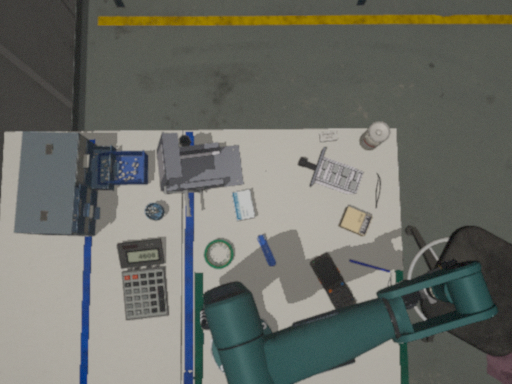

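The scene shows the case with lid propped open at about (240,170) and the tray at (315,265). In the top view the case is at (205,165) with its mouth to the right, and the tray is at (337,175) with the post at (305,162) pointing toward the case. Next I'll enlarge it.

```bash
python3 - <<'E'
import cv2
b=cv2.imread("pics/top.png")[120:240,140:400]
cv2.imwrite("pics/top2.png",cv2.resize(b,None,fx=3.05,fy=3.05,interpolation=cv2.INTER_CUBIC))
E
cat > h.py <<'E'
import numpy as np,cv2
from bench import robot
from scipy.spatial.transform import Rotation as Ro
def cal(n): return robot.get_calibration(n)
def ray(c,u,v):
    f=192/np.tan(np.radians(c['vfov']/2)); T=np.array(c['T'])
    d=T[:3,:3]@np.array([(u-c['cx'])/f,(v-c['cy'])/f,1]); return T[:3,3],d/np.linalg.norm(d)
def onz(c,u,v,z):
    p,d=ray(c,u,v); return p+d*(z-p[2])/d[2]
def proj(c,P):
    f=192/np.tan(np.radians(c['vfov']/2)); T=np.array(c['T'])
    q=T[:3,:3].T@(np.array(P)-T[:3,3]); return np.array([c['cx']+f*q[0]/q[2],c['cy']+f*q[1]/q[2]])
def tri(rs):
    A=np.zeros((3,3));b=np.zeros(3)
    for p,d in rs:
        M=np.eye(3)-np.outer(d,d);A+=M;b+=M@p
    x=np.linalg.solve(A,b); return x,[np.linalg.norm((np.eye(3)-np.outer(d,d))@(x-p)) for p,d in rs]
E
```

```text
(no output)
```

View pics/top2.png

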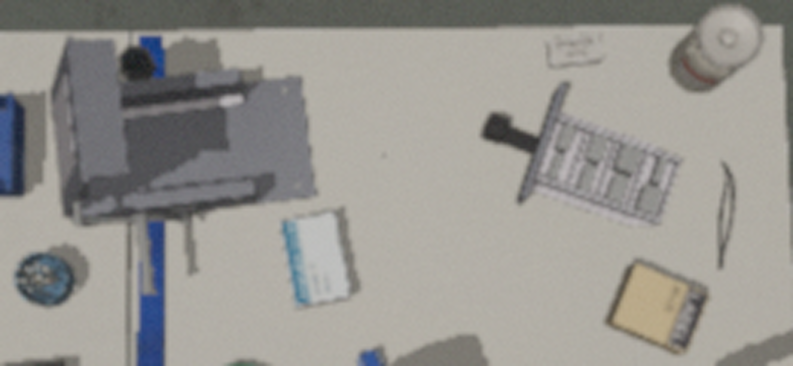

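The crop shows sill corners at about (302,77) and (316,195). The post top is at (495,128), the front panel ends are at (567,85) and (521,200), and the knee bar end is at (150,293).

```bash
python3 - <<'E'
from h import *
c=cal("top"); s=3.05
def P(u,v,z): return onz(c,(u+.5)/s-.5+140,(v+.5)/s-.5+120,z)
a=P(302,77,.006);b=P(316,195,.006);print("sill",a,b,np.linalg.norm(a-b))
y=(b-a)/np.linalg.norm(b-a);x=np.array([y[1],-y[0],0]);org=(a+b)/2+.165*x
print("case o",org,"x dir deg",np.degrees(np.arctan2(x[1],x[0])))
post=P(495,128,.048);p1=P(567,85,.058);p2=P(521,200,.058);print("post",post,"panel",p1,p2,np.linalg.norm(p1-p2))
m=(p1+p2)/2;print("mid",m,np.linalg.norm((m-post)[:2]),np.degrees(np.arctan2(*(m-post)[1::-1])),"perp",np.degrees(np.arctan2(*(p1-p2)[1::-1])))
print("bar end",P(150,293,.126))
R=np.c_[x,y,[0,0,1]]
org[2]=0
for q in [(.019,.145,.126),(.019,.165,.126),(-.1,0,.006)]:
    w=R@np.array(q)+org;print(q,w,proj(c,w),np.linalg.norm(w[:2]))
for n,q in dict(jar=(43,280,.085),cots=(320,257,.045),box=(655,305,.05)).items(): print(n,P(*q))
E
```

```text
sill [0.67165582 0.00745702 0.006     ] [ 0.53629855 -0.00716077  0.006     ] 0.13614429969358025
case o [0.58626115 0.16419428 0.006     ] x dir deg 96.1637236513942
post [ 0.6029294  -0.20546128  0.048     ] panel [ 0.64823096 -0.28466944  0.058     ] [ 0.52131672 -0.23063499  0.058     ] 0.13793820531036932
mid [ 0.58477384 -0.25765222  0.058     ] 0.05525864777033506 -109.18114902762176 perp -23.06215418056448
bar end [0.41982972 0.16376313 0.126     ]
(0.019, 0.145, 0.126) [0.44005935 0.16751581 0.126     ] [187.68364619 209.32696705] 0.47086492275623437
(0.019, 0.165, 0.126) [0.42017496 0.16536841 0.126     ] [188.33414061 215.62551026] 0.4515459137474636
(-0.1, 0, 0.006) [0.59699814 0.06477237 0.006     ] [222.20736099 166.35055904] 0.6005016555962542
jar [0.43773563 0.28232502 0.085     ]
cots [ 0.46269504 -0.01127736  0.045     ]
box [ 0.4060019  -0.37390912  0.05      ]
```

Emit:
{"api": "carry_out", "payload": {
  "increments": [
    [0, [47, -12, 0], 0],
    [0, [47, -12, 0], 0],
    [0, [47, -12, 0], 0],
    [0, [47, -12, 0], 0],
    [0, [47, -12, 0], -8],
    [0, [47, -12, 0], 0],
    [0, [47, -12, 0], 0],
    [0, [47, -12, 0], 0]
  ]
}}

```text
time: 0.9
tool_pos: [0.5126, -0.2508, 0.2189]
ee_rot: [-3.141, 0.001, 0.547]
wrist_force: [0.7, -0.8, 0.1]
width: 0.0942
finger_force: 0.0
```

Emit:
{"api": "carry_out", "payload": {
  "increments": [
    [0, [40, 0, 0], -8.5],
    [0, [40, 0, 0], -8.5],
    [0, [0, 0, 0], -8.5],
    [0, [0, 0, 0], -8.5],
    [0, [0, 0, 0], -8.5],
    [0, [0, 0, 0], -8.5],
    [0, [0, 0, 0], -8.5],
    [0, [0, 0, 0], -8.5]
  ]
}}

```text
time: 1.7
tool_pos: [0.5763, -0.2059, 0.2186]
ee_rot: [-3.14, -0.001, 1.74]
wrist_force: [-0.3, 0.5, -0.3]
width: 0.0936
finger_force: 0.0
```

Emit:
{"api": "carry_out", "payload": {
  "increments": [
    [0, [0, 0, 0], -8.5],
    [0, [0, 0, 0], -8.5],
    [0, [0, 0, 0], -8.5],
    [0, [0, 0, 0], -8.5],
    [0, [0, 0, 0], -8.5],
    [0, [0, 0, 0], -8.5],
    [0, [0, 0, 0], -8.5],
    [0, [0, 0, 0], 0]
  ]
}}

```text
time: 2.5
tool_pos: [0.5763, -0.206, 0.2187]
ee_rot: [3.142, -0.001, 2.772]
wrist_force: [-0.2, -0.1, 0.2]
width: 0.0941
finger_force: 0.0
```

```bash
python3 - <<'E'
from h import *
o=robot.get_obs();print(o['time'],o['tool_pos'],o['ee_rot'],o['joint_positions'])
cv2.imwrite("pics/w1.png",robot.snapshot("wrist"))
c=cal("wrist");print(proj(c,[.603,-.205,.048]),proj(c,[.603,-.205,.035]))
E
```

```text
2.5 [ 0.57630784 -0.20596218  0.21874384] [ 3.14158247e+00 -1.31028179e-03  2.77237687e+00] [-4.35808788e-01  2.27257793e-01  1.21278670e+00 -7.77035007e-05
  1.70285622e+00 -1.63739951e+00]
[264.48621341 193.67069513] [264.173006   190.69757698]
```

View pics/w1.png

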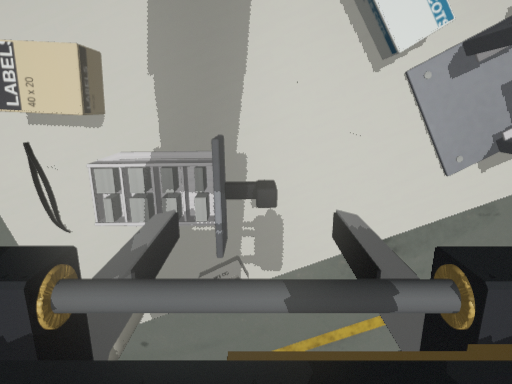

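The wrist view shows the post centred near (265,194), as predicted. The panel runs from (218,138) to (222,255) and the tray axis is nearly horizontal. Now for the post's height from two views, and the yaw.

```bash
python3 - <<'E'
from h import *
c=cal("wrist");t=cal("top");a=cv2.imread("pics/w1.png")
g=cv2.cvtColor(a,cv2.COLOR_BGR2GRAY)
m=(g<70).astype(np.uint8);m[:160]=0;m[225:]=0;m[:,:246]=0;m[:,300:]=0
k=cv2.findContours(m,0,2)[0];k=max(k,key=cv2.contourArea);print(cv2.boundingRect(k),cv2.minAreaRect(k))
print(g[185:200:5,225:290:3])
s=3.05;tp=((495.5)/s-.5+140,128.5/s-.5+120)
u,v=265,194
print(tri([ray(c,u,v),ray(t,*tp)]),onz(c,u,v,.048))
P=[onz(c,*q,.058) for q in((217,137),(222,254))];print(P,np.linalg.norm(P[0]-P[1]),np.degrees(np.arctan2(*(P[1]-P[0])[1::-1])),(P[0]+P[1])/2)
P=[onz(c,*q,.031) for q in((95,224.5),(212,224.5))];print("wall",np.degrees(np.arctan2(*(P[0]-P[1])[1::-1])))
E
```

```text
(252, 193, 5, 6) ((254.0, 195.5), (4.0, 5.0), 0.0)
[[ 62  62  63  64  65  67  67  71  78  78  74  72  71  73  74  75  75 164
  198 198 199 198]
 [ 60  63  62  62  65  64  65  67  75  76  72  78  79  81  82  84  82  91
  197 196 197 196]
 [ 63  60  62  63  63  65  66  66  73  72  69  76  79  80  80  81  81  90
  196 197 197 197]]
(array([ 0.60101294, -0.20410887,  0.05791896]), [np.float64(0.00023662079682105637), np.float64(0.0002366207968212008)]) [ 0.6035663  -0.20459918  0.048     ]
[array([ 0.52525847, -0.22860912,  0.058     ]), array([ 0.64953145, -0.27492438,  0.058     ])] 0.13262306381462158 -20.439903833450067 [ 0.58739496 -0.25176675  0.058     ]
wall -111.22108085369312
```

Emit:
{"api": "carry_out", "payload": {
  "increments": [
    [136, [-12, 6, 20], 0],
    [136, [-13, 7, 30], 0],
    [136, [0, 0, 35], 0],
    [136, [0, 0, 0], 0],
    [136, [0, 0, 0], 0]
  ]
}}

```text
time: 3.05
tool_pos: [0.6041, -0.2027, 0.134]
ee_rot: [-3.142, -0.002, 2.771]
wrist_force: [-0.4, -0.4, 0.2]
width: 0.0576
finger_force: 0.0
```

```bash
python3 - <<'E'
from h import *
o=robot.get_obs();print(o['time'],o['tool_pos'],o['ee_rot'],o['width'])
cv2.imwrite("pics/w2.png",robot.snapshot("wrist"))
E
```

```text
3.05 [ 0.60407598 -0.20274624  0.13396667] [-3.14156404e+00 -2.16208580e-03  2.77113986e+00] 0.05762935135401201
```

View pics/w2.png

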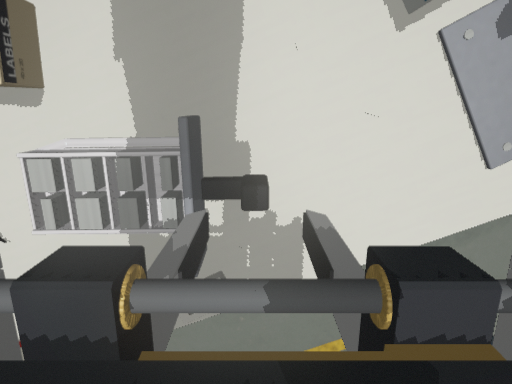

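The post top is at about (257,193), centred between the fingertips (205 and 305). Next: its height from the two wrist positions, while the fingers close a bit more.

Emit:
{"api": "carry_out", "payload": {
  "increments": [
    [136, [0, 0, 0], 0],
    [136, [0, 0, 0], 0],
    [136, [0, 0, 0], 0]
  ]
}}

```text
time: 3.4
tool_pos: [0.6052, -0.2033, 0.1363]
ee_rot: [-3.141, 0.003, 2.772]
wrist_force: [1.3, 0.1, -0.9]
width: 0.0441
finger_force: 0.0
```

```bash
python3 - <<'E'
from h import *
o=robot.get_obs();print(o['width'])
c=cal("wrist")
f=192/np.tan(np.radians(c['vfov']/2))
for n in("w1","w2"):
    g=cv2.cvtColor(cv2.imread(f"pics/{n}.png"),cv2.COLOR_BGR2GRAY).astype(int)
    print(n,g[194,240:285:2],g[170:220:2,262])
print(proj(c,[.6041,-.2027,.048]),proj(c,[.6041,-.2027,.02]))
print("z .048 point:",onz(c,257.5,192,.048),"z .04",onz(c,257.5,192,.04))
E
```

```text
0.044086047280329874
w1 [ 64  67  67  69  73  74  72  69  69  76  77  79  79  81  80  81  82  81
  89 196 196 196 197] [196 196 196 196 196 112  73  74  72  74  82  79  79  78  78  75  76  76
  73 180 195 195 195 140 141]
w2 [ 64  66  69  69  69  71  72  73  75  81  83  83  84  82 105 207 207 207
 207 207 208 208 209] [207 207 147  78  78  77  77  80  82  87  85  84  83  82  81  81  78  77
  76  76 100 207 208 203 150]
[255.19226238 189.83632987] [255.228151   182.08834336]
z .048 point: [ 0.60656741 -0.20156064  0.048     ] z .04 [ 0.60863146 -0.20230115  0.04      ]
```

Emit:
{"api": "carry_out", "payload": {
  "increments": [
    [136, [-4, -1, 25], 0],
    [136, [0, 0, 30], 0],
    [136, [0, 0, 25], 0],
    [136, [0, 0, 18], 0],
    [136, [0, 0, 0], 0],
    [200, [0, 0, 0], 0],
    [200, [0, 0, 0], 0],
    [200, [0, 0, 0], 0]
  ]
}}

```text
time: 4.2
tool_pos: [0.6091, -0.2058, 0.0385]
ee_rot: [-3.141, 0.004, 2.773]
wrist_force: [1.4, -2.6, 0.0]
width: 0.0237
finger_force: 30.0
```

Emit:
{"api": "carry_out", "payload": {
  "increments": [
    [230, [0, 0, 0], 0],
    [230, [0, 0, 0], 0],
    [230, [0, 0, 0], 0]
  ]
}}

```text
time: 4.5
tool_pos: [0.6092, -0.2057, 0.0384]
ee_rot: [-3.141, 0.004, 2.773]
wrist_force: [1.3, 0.4, 5.3]
width: 0.0234
finger_force: 30.0
```

Emit:
{"api": "carry_out", "payload": {
  "increments": [
    [230, [0, 0, -5], 0],
    [230, [0, 0, -10], 0],
    [230, [0, 0, -15], 0],
    [230, [0, 0, -15], 0],
    [230, [0, 0, -15], 0],
    [230, [0, 0, -10], 0],
    [230, [0, 0, 0], 0],
    [230, [0, 0, 0], 0]
  ]
}}

```text
time: 5.3
tool_pos: [0.608, -0.2053, 0.1068]
ee_rot: [-3.142, 0.001, 2.773]
wrist_force: [0.2, -0.1, -1.9]
width: 0.0239
finger_force: 30.0
```

```bash
python3 - <<'E'
from h import *
o=robot.get_obs();print(o['time'],o['tool_pos'],o['wrist_force'],o['wrist_torque'],o['width'],o['finger_force'])
a=robot.snapshot("wrist");b=robot.snapshot("scene")
b=cv2.resize(b[220:320,260:370],None,fx=3.84,fy=3.84,interpolation=cv2.INTER_CUBIC)
cv2.imwrite("pics/w3.png",np.hstack([cv2.resize(a,(366,384),interpolation=cv2.INTER_AREA),b]));cv2.imwrite("pics/w3full.png",a)
E
```

```text
5.3 [ 0.60801353 -0.20532516  0.10680098] [ 0.23045223 -0.11516646 -1.94531794] [ 0.23348375 -0.21150837  0.03056487] 0.023946328503796944 29.951719343662262
```

View pics/w3.png

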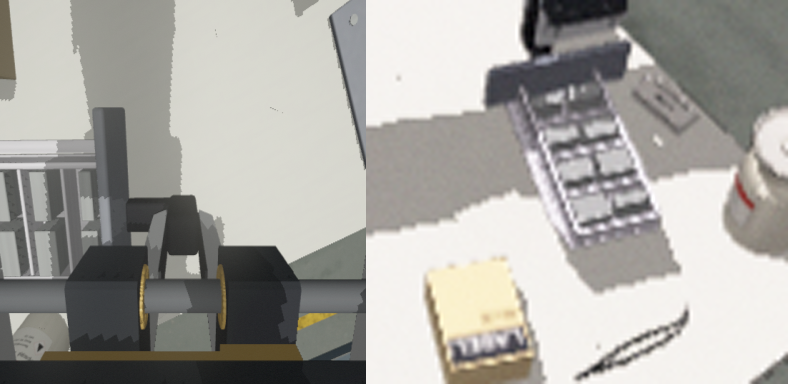

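The tray is lifted and looks about level, with the post held firmly. Next I'll move clear of the label box and turn the tray about −153°.

Emit:
{"api": "carry_out", "payload": {
  "increments": [
    [230, [0, 6, 0], 0],
    [230, [0, 12, 0], 0],
    [230, [0, 14, 0], 1],
    [230, [0, 11, 0], 3],
    [230, [0, 0, 0], 5],
    [230, [0, 0, 0], 6],
    [230, [0, 0, 0], 6],
    [230, [0, 0, 0], 6]
  ]
}}

```text
time: 6.2
tool_pos: [0.6239, -0.164, 0.1061]
ee_rot: [3.141, -0.001, 2.298]
wrist_force: [0.2, -0.7, -2.8]
width: 0.0238
finger_force: 29.9
```

Emit:
{"api": "carry_out", "payload": {
  "increments": [
    [230, [0, 0, 0], 6],
    [230, [0, 0, 0], 6],
    [230, [0, 0, 0], 6],
    [230, [0, 0, 0], 6],
    [230, [0, 0, 0], 6],
    [230, [0, 0, 0], 6],
    [230, [0, 0, 0], 6],
    [230, [0, 0, 0], 6]
  ]
}}

```text
time: 7.0
tool_pos: [0.624, -0.1642, 0.1062]
ee_rot: [3.142, -0.0, 1.46]
wrist_force: [0.2, -0.7, -2.6]
width: 0.0237
finger_force: 29.9
```

Emit:
{"api": "carry_out", "payload": {
  "increments": [
    [230, [0, 0, 0], 6],
    [230, [0, 0, 0], 6],
    [230, [0, 0, 0], 6],
    [230, [0, 0, 0], 6],
    [230, [0, 0, 0], 6],
    [230, [0, 0, 0], 6],
    [230, [0, 0, 0], 6],
    [230, [0, 0, 0], 6]
  ]
}}

```text
time: 7.8
tool_pos: [0.6239, -0.1644, 0.1062]
ee_rot: [3.141, 0.0, 0.623]
wrist_force: [-0.3, 0.4, -2.7]
width: 0.0241
finger_force: 29.9
```

Emit:
{"api": "carry_out", "payload": {
  "increments": [
    [230, [0, 0, 0], 6],
    [230, [0, 0, 0], 6],
    [230, [0, 0, 0], 6],
    [230, [0, 0, 0], 4],
    [230, [0, 0, 0], 2],
    [230, [0, 0, 0], 0],
    [230, [0, 0, 0], 0],
    [230, [0, 0, 0], 0]
  ]
}}

```text
time: 8.6
tool_pos: [0.6237, -0.1649, 0.1063]
ee_rot: [3.141, 0.0, 0.208]
wrist_force: [0.5, 0.5, -3.1]
width: 0.0237
finger_force: 30.0
```

```bash
python3 - <<'E'
from h import *
o=robot.get_obs();print(o['time'],o['tool_pos'],o['ee_rot'],o['wrist_force'],o['width'],o['joint_positions'])
a=robot.snapshot("wrist");b=robot.snapshot("top")
cv2.imwrite("pics/w4full.png",a);cv2.imwrite("pics/t4full.png",b)
b=cv2.resize(b[125:245,150:330],None,fx=3.2,fy=3.2,interpolation=cv2.INTER_CUBIC)
cv2.imwrite("pics/w4.png",a);cv2.imwrite("pics/t4.png",b)
E
```

```text
8.6 [ 0.62370646 -0.16494212  0.1063274 ] [3.14142642e+00 2.43537606e-04 2.08016797e-01] [ 0.50478279  0.49897459 -3.09548387] 0.023723047562357755 [-3.46239753e-01  3.41648711e-01  1.29361036e+00 -2.70086272e-04
  1.50645317e+00  1.01655714e+00]
```

View pics/w4.png

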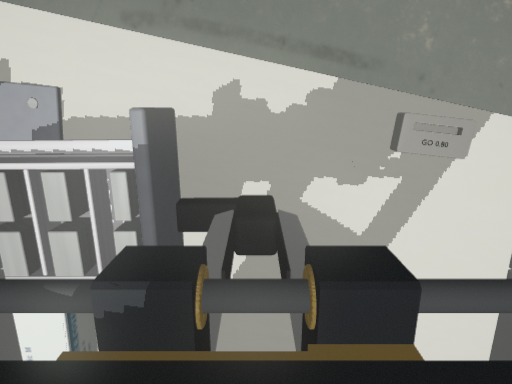

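The tray is turned, with yaw about 6° short. The sill corner shows at (60,86). The whole front edge of the sill was visible in w1, from (408,73) to (449,174), and in w2, so I'll refine the case pose from those.

```bash
cat >> h.py <<'E'
def TT(p,r):
    T=np.eye(4);T[:3,:3]=Ro.from_euler('xyz',r).as_matrix();T[:3,3]=p;return T
def wcal(p,r):
    o=robot.get_obs();c=dict(cal("wrist"));c['T']=TT(p,r)@np.linalg.inv(TT(o['tool_pos'],o['ee_rot']))@np.array(c['T']);return c
E
python3 - <<'E'
from h import *
W={"w1":([.57630784,-.20596218,.21874384],[3.14158,-.00131,2.772377]),"w2":([.604076,-.202746,.133967],[-3.141564,-.002162,2.77114])}
for n,(p,r) in W.items():
    c=wcal(p,r);g=cv2.cvtColor(cv2.imread(f"pics/{n}.png"),cv2.COLOR_BGR2GRAY)
    # front edge: per row, first strong bright->dark transition
    pts=[]
    for v in (range(85,165,4) if n=="w1" else range(50,155,4)):
        d=np.diff(cv2.GaussianBlur(g,(5,5),0)[v].astype(int)); s=range(395,470) if n=="w1" else range(430,500)
        u=min(s,key=lambda i:d[i]);pts.append(onz(c,u+.5,v,.006)[:2])
    pts=np.array(pts);l=cv2.fitLine(pts.astype(np.float32),cv2.DIST_HUBER,0,.001,.001).ravel();l=l if l[0]>0 else np.r_[-l[:2],l[2:]]
    print(n,"front edge dir",np.degrees(np.arctan2(l[1],l[0])),"pt",l[2:],"y at x=.6",l[3]+(.6-l[2])*l[1]/l[0])
c=wcal(*W["w1"])
for q in((408,73),(449,174)): print("corner",onz(c,*q,.006))
c=wcal(*W["w2"])
for q in((441,37),(489,165)): print("corner",onz(c,*q,.006))
print("corner w4",onz(cal("wrist"),60,86,.006))
E
```

```text
w1 front edge dir 6.7827764 pt [ 0.5877442  -0.00092887] y at x=.6 0.00052880985
w2 front edge dir 6.6724224 pt [0.6028909  0.00071861] y at x=.6 0.00038042173
corner [ 0.53790867 -0.00267813  0.006     ]
corner [0.67190469 0.01503333 0.006     ]
corner [ 0.54134799 -0.00490239  0.006     ]
corner [0.66909579 0.01204418 0.006     ]
corner w4 [0.67569994 0.0087875  0.006     ]
```

View pics/t4.png

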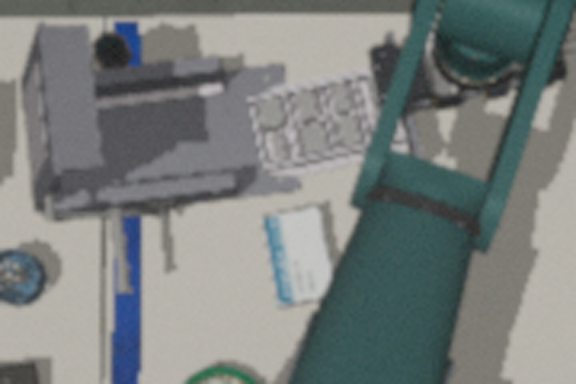

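```bash
python3 - <<'E'
from h import *
c=cal("wrist");o=robot.get_obs();T=np.linalg.inv(TT(o['tool_pos'],o['ee_rot']))
g=cv2.cvtColor(cv2.imread("pics/w4full.png"),cv2.COLOR_BGR2GRAY).astype(int)
print("neck col",[(v,g[v,205]) for v in range(190,245,2)]);print("post col",[(v,g[v,255]) for v in range(188,280,3)])
print("wall col",[(v,g[v,100]) for v in range(130,180,2)])
zb=o['tool_pos'][2]-.0384
def L(u,v,z): return np.round(1000*(T@np.r_[onz(c,u,v,zb+z),1])[:3],1)
for n,q in dict(neck1=(205,198,.018),neck2=(205,230,.018),post1=(255,207,.048),post2=(255,254,.048),post0=(255,196,.048),wall1=(100,140,.031),wall2=(100,168,.031),panelend=(155,108,.058),panelend2=(155,108,.002)).items(): print(n,L(*q))
E
```

```text
neck col [(190, np.int64(151)), (192, np.int64(151)), (194, np.int64(152)), (196, np.int64(152)), (198, np.int64(67)), (200, np.int64(50)), (202, np.int64(51)), (204, np.int64(53)), (206, np.int64(55)), (208, np.int64(53)), (210, np.int64(53)), (212, np.int64(54)), (214, np.int64(52)), (216, np.int64(52)), (218, np.int64(52)), (220, np.int64(52)), (222, np.int64(50)), (224, np.int64(50)), (226, np.int64(52)), (228, np.int64(50)), (230, np.int64(48)), (232, np.int64(194)), (234, np.int64(208)), (236, np.int64(185)), (238, np.int64(111)), (240, np.int64(102)), (242, np.int64(102)), (244, np.int64(102))]
post col [(188, np.int64(211)), (191, np.int64(210)), (194, np.int64(188)), (197, np.int64(57)), (200, np.int64(56)), (203, np.int64(57)), (206, np.int64(55)), (209, np.int64(52)), (212, np.int64(53)), (215, np.int64(50)), (218, np.int64(54)), (221, np.int64(53)), (224, np.int64(53)), (227, np.int64(53)), (230, np.int64(52)), (233, np.int64(50)), (236, np.int64(51)), (239, np.int64(48)), (242, np.int64(50)), (245, np.int64(49)), (248, np.int64(48)), (251, np.int64(48)), (254, np.int64(4
[... 272 characters left out ...]
158)), (138, np.int64(157)), (140, np.int64(194)), (142, np.int64(228)), (144, np.int64(230)), (146, np.int64(230)), (148, np.int64(228)), (150, np.int64(153)), (152, np.int64(156)), (154, np.int64(135)), (156, np.int64(130)), (158, np.int64(116)), (160, np.int64(117)), (162, np.int64(168)), (164, np.int64(226)), (166, np.int64(219)), (168, np.int64(184)), (170, np.int64(111)), (172, np.int64(112)), (174, np.int64(112)), (176, np.int64(112)), (178, np.int64(112))]
neck1 [ 15.1 -31.3  20.4]
neck2 [ -6.2 -32.1  20.4]
post1 [18.9 -0.1 -9.6]
post2 [-8.  -0.1 -9.6]
post0 [25.  -0.1 -9.6]
wall1 [ 52.2 -86.    7.4]
wall2 [ 36.5 -87.8   7.4]
panelend [ 69.5 -45.8 -19.6]
panelend2 [ 69.5 -63.3  36.4]
```

The post centre sits about 3 mm to the +x side of the TCP in the tool frame. Next I'll square up, lower onto the sill and slide in.

Emit:
{"api": "carry_out", "payload": {
  "increments": [
    [230, [-2, 0, 0], 2.6],
    [230, [0, 0, 0], 2.6],
    [230, [0, 0, 12], 0],
    [230, [0, 0, 18], 0],
    [230, [0, 0, 15], 0],
    [230, [0, 0, 9], 0],
    [230, [0, 0, 5], 0],
    [230, [0, 0, 0], 0]
  ]
}}

```text
time: 9.5
tool_pos: [0.6212, -0.1655, 0.0463]
ee_rot: [-3.141, 0.002, 0.117]
wrist_force: [0.3, -0.9, -1.7]
width: 0.0238
finger_force: 30.0
```

```bash
cat >> h.py <<'E'
CO=np.array([.5857,.1649,0]);CR=Ro.from_euler('z',96.7,degrees=True).as_matrix()
def case(p): return CR.T@(np.array(p)-CO)
def world(q): return CR@np.array(q)+CO
E
python3 - <<'E'
from h import *
o=robot.get_obs();print(o['time'],o['tool_pos'],o['ee_rot'],o['wrist_force'],o['wrist_torque'],"case",case(o['tool_pos']))
E
```

```text
9.5 [ 0.62116031 -0.16551596  0.04631261] [-3.14083149e+00  1.65418064e-03  1.16543908e-01] [ 0.32971936 -0.88721795 -1.7400674 ] [-0.22077494 -0.01527201  0.03625668] case [-0.33229662  0.00333173  0.04631261]
```

Emit:
{"api": "carry_out", "payload": {
  "increments": [
    [230, [0, -6, 0], 0],
    [230, [0, -12, 0], 0],
    [230, [0, -12, 0], 0],
    [230, [0, -12, 0], 0],
    [230, [0, -12, 0], 0],
    [230, [0, -12, 0], 0],
    [230, [0, -12, 0], 0],
    [230, [0, -6, 0], 0]
  ]
}}

```text
time: 10.3
tool_pos: [0.6117, -0.0807, 0.0475]
ee_rot: [-3.141, 0.0, 0.118]
wrist_force: [-0.1, -1.0, -2.5]
width: 0.024
finger_force: 30.0
```

Emit:
{"api": "carry_out", "payload": {
  "increments": [
    [230, [0, -6, 2], 0],
    [230, [0, -12, 0], 0],
    [230, [0, -12, 0], 0],
    [230, [0, -12, 0], 0],
    [230, [0, -12, 0], 0],
    [230, [0, -12, 0], 0],
    [230, [0, -8, 0], 0],
    [230, [0, -4, 0], 0]
  ]
}}

```text
time: 11.1
tool_pos: [0.6027, -0.0037, 0.0455]
ee_rot: [3.142, 0.0, 0.117]
wrist_force: [0.8, -0.5, -2.9]
width: 0.0238
finger_force: 30.0
```

```bash
python3 - <<'E'
from h import *
o=robot.get_obs();print(o['time'],o['tool_pos'],o['wrist_force'],o['wrist_torque'],"case",case(o['tool_pos']),o['width'])
E
```

```text
11.1 [ 0.60272651 -0.00369423  0.04548898] [ 0.80948566 -0.54518944 -2.91714051] [-0.22051872  0.00440244 -0.00088691] case [-0.16942934  0.00275978  0.04548898] 0.023814168314944022
```

Emit:
{"api": "carry_out", "payload": {
  "increments": [
    [230, [0, -4, 1], 0],
    [230, [0, -3, 0], 0],
    [230, [0, -3, 0], 0],
    [230, [0, -2, 0], 0],
    [230, [0, -1, 0], 0]
  ]
}}

```text
time: 11.6
tool_pos: [0.6015, 0.008, 0.0447]
ee_rot: [3.141, -0.0, 0.116]
wrist_force: [-0.1, -1.5, -1.7]
width: 0.0238
finger_force: 30.0
```

Emit:
{"api": "carry_out", "payload": {
  "increments": [
    [230, [0, -1, 0], 0],
    [230, [0, -1, 0], 0],
    [230, [0, -1, 0], 0],
    [230, [0, 0, 0], 0]
  ]
}}

```text
time: 12.0
tool_pos: [0.601, 0.0097, 0.0447]
ee_rot: [3.139, 0.0, 0.115]
wrist_force: [-0.5, -5.3, -0.3]
width: 0.0238
finger_force: 30.0
```

Emit:
{"api": "carry_out", "payload": {
  "increments": [
    [230, [0, -1, 0.5], 0],
    [230, [0, 0, 0], 0],
    [136, [0, 0, 0], 0],
    [136, [0, 0, 0], 0],
    [136, [0, 0, 0], 0],
    [136, [0, 0, 0], 0]
  ]
}}

```text
time: 12.6
tool_pos: [0.601, 0.0126, 0.044]
ee_rot: [-3.141, -0.0, 0.117]
wrist_force: [-0.1, -0.1, -1.3]
width: 0.0439
finger_force: 0.0
```

Emit:
{"api": "carry_out", "payload": {
  "increments": [
    [136, [0, 0, -10], 0],
    [136, [0, 0, -30], 0],
    [136, [0, 0, -40], 0],
    [136, [0, 0, -40], 0],
    [136, [0, 0, -40], 0],
    [136, [0, 20, -20], 0],
    [136, [0, 0, 0], 0]
  ]
}}

```text
time: 13.3
tool_pos: [0.6054, -0.0092, 0.2297]
ee_rot: [3.139, -0.01, 0.115]
wrist_force: [0.1, 0.1, -0.1]
width: 0.0439
finger_force: 0.0
```

```bash
python3 - <<'E'
from h import *
o=robot.get_obs();print(o['time'],o['tool_pos'],o['ee_rot'],o['wrist_force'],"case",case(o['tool_pos']),o['width'],o['joint_positions'])
a=robot.snapshot("wrist");b=robot.snapshot("top");s=robot.snapshot("scene")
cv2.imwrite("pics/w5full.png",a);cv2.imwrite("pics/t5full.png",b);cv2.imwrite("pics/s5full.png",s)
b=cv2.resize(b[125:225,145:290],(400,276),interpolation=cv2.INTER_CUBIC)
s=cv2.resize(s[110:230,190:310],(400,276),interpolation=cv2.INTER_CUBIC)
cv2.imwrite("pics/w5.png",np.vstack([np.hstack([b,s]),np.hstack([cv2.resize(a,(400,300)),np.zeros((300,400,3),np.uint8)])]))
E
```

```text
13.3 [ 0.60535639 -0.00921692  0.22971867] [ 3.13856508 -0.00979084  0.11455856] [ 0.08298953  0.14160334 -0.05404218] case [-0.17522114  0.0007922   0.22971867] 0.04387025290787925 [-1.08409068e-01  2.02234907e-01  1.22098357e+00 -7.95156107e-04
  1.70815621e+00  1.34773062e+00]
```

View pics/w5.png

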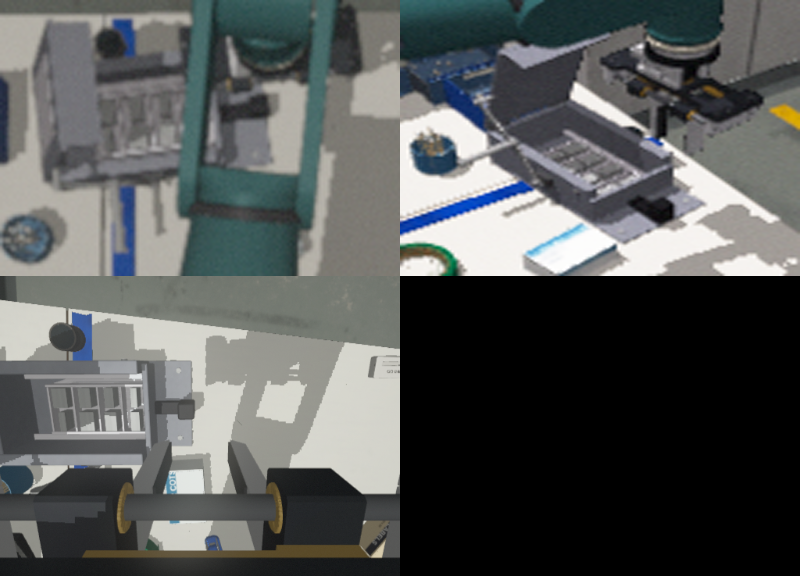

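The tray looks home: its front is against the wall ends and the stay is still locked. Next I'll move to the stay side and turn the tool so the camera points away from the lid.

Emit:
{"api": "carry_out", "payload": {
  "increments": [
    [136, [-24, 0, 0], 0],
    [136, [-40, 0, 0], 0],
    [136, [-40, 0, 0], 0],
    [136, [-40, 0, 0], -8],
    [136, [0, 0, 0], -8.5],
    [136, [0, 0, 0], -8.5],
    [136, [0, 0, 0], -8.5],
    [136, [0, 0, 0], -8.5]
  ]
}}

```text
time: 14.25
tool_pos: [0.4588, -0.0235, 0.2213]
ee_rot: [-3.137, 0.002, 0.856]
wrist_force: [0.3, -0.2, 0.4]
width: 0.0441
finger_force: 0.0
```

Emit:
{"api": "carry_out", "payload": {
  "increments": [
    [136, [0, 0, 0], -8.5],
    [136, [0, 0, 0], -8.5],
    [136, [0, 0, 0], -8.5],
    [136, [0, 0, 0], -8.5],
    [136, [0, 0, 0], -8.5],
    [136, [0, 0, 0], -8.5],
    [136, [0, 0, 0], -8.5],
    [136, [0, 0, 0], -8.5]
  ]
}}

```text
time: 15.05
tool_pos: [0.4589, -0.0235, 0.2212]
ee_rot: [-3.138, -0.004, 2.043]
wrist_force: [-0.7, -0.6, -1.1]
width: 0.0437
finger_force: 0.0
```

Emit:
{"api": "carry_out", "payload": {
  "increments": [
    [136, [0, 0, 0], -8.5],
    [136, [0, 0, 0], -8.5],
    [136, [0, 0, 0], -8.5],
    [136, [0, 0, 0], -8.5],
    [136, [0, 0, 0], -8.5],
    [136, [0, 0, 0], -8.5],
    [136, [0, 0, 0], -8.5],
    [136, [0, 0, 0], -8.5]
  ]
}}

```text
time: 15.85
tool_pos: [0.4589, -0.0235, 0.2212]
ee_rot: [3.14, -0.005, -3.053]
wrist_force: [0.3, -0.5, -0.7]
width: 0.0439
finger_force: 0.0
```

```bash
python3 - <<'E'
from h import *
o=robot.get_obs();print(o['time'],o['tool_pos'],np.degrees(o['ee_rot']),"case",case(o['tool_pos']),o['width'],o['joint_positions'])
E
```

```text
15.85 [ 0.45892836 -0.02350641  0.22120574] [ 179.89853077   -0.28240896 -174.93522373] case [-0.17232917  0.14788739  0.22120574] 0.04393481106332635 [-1.74973398e-01 -1.12549881e-01  1.56487969e+00  4.30008515e-04
  1.69448289e+00 -1.83411045e+00]
```

Emit:
{"api": "carry_out", "payload": {
  "increments": [
    [136, [0, 30, 0], -1.6],
    [136, [0, 40, 0], 0],
    [136, [0, 40, 0], 0],
    [136, [0, 0, 0], 0]
  ]
}}

```text
time: 16.25
tool_pos: [0.4469, 0.0892, 0.2214]
ee_rot: [3.139, -0.005, -3.026]
wrist_force: [-0.1, -0.8, 0.3]
width: 0.0438
finger_force: 0.0
```

```bash
python3 - <<'E'
from h import *
o=robot.get_obs();print(o['time'],"case",case(o['tool_pos']))
c=cal("wrist");a=robot.snapshot("wrist")
P=[proj(c,world(q)) for q in((.019,.105,.126),(.019,.145,.126),(.019,.165,.126))];print(P)
for p in P: cv2.drawMarker(a,tuple(int(round(x)) for x in p),(0,0,255),cv2.MARKER_CROSS,7,1)
cv2.imwrite("pics/w6.png",a)
E
```

```text
16.25 case [-0.05902502  0.14665185  0.22142857]
[array([341.71064562, 234.70943464]), array([344.71506931, 191.69832685]), array([346.29646001, 169.05925433])]
```

View pics/w6.png

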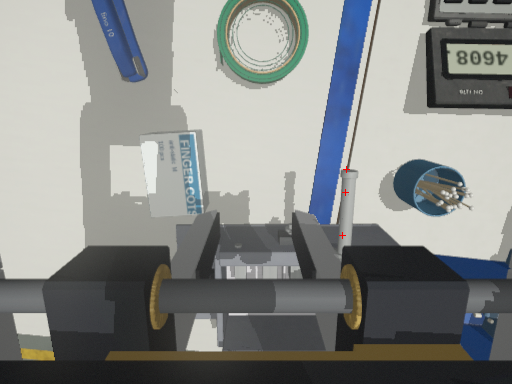

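The bar shows at (348,170) to (345,250), within 3 px of prediction (about 2.5 mm further toward the hinge). Now I'll straddle and grip it.

Emit:
{"api": "carry_out", "payload": {
  "increments": [
    [136, [0, 30, 0], 0],
    [136, [0, 35, 0], 0],
    [136, [0, 15, 0], 0],
    [136, [0, 0, 30], 0],
    [136, [0, 0, 40], 0],
    [136, [0, 0, 30], 0],
    [136, [0, 0, 0], 0]
  ]
}}

```text
time: 17.0
tool_pos: [0.4361, 0.1627, 0.1176]
ee_rot: [-3.139, -0.013, -3.033]
wrist_force: [-0.7, 0.4, -1.0]
width: 0.0437
finger_force: 0.0
```

```bash
python3 - <<'E'
from h import *
o=robot.get_obs();print(o['time'],"case",case(o['tool_pos']),o['wrist_force'],np.degrees(o['ee_rot']))
E
```

```text
17.0 case [0.01526152 0.14883454 0.11757039] [-0.6771002   0.35718729 -0.97647936] [-179.87945548   -0.74984877 -173.78701694]
```

Emit:
{"api": "carry_out", "payload": {
  "increments": [
    [136, [-3, 5, -2], 0],
    [180, [0, 0, 0], 0],
    [200, [0, 0, 0], 0],
    [240, [0, 0, 0], 0],
    [240, [0, 0, 0], 0],
    [240, [0, 0, 0], 0]
  ]
}}

```text
time: 17.6
tool_pos: [0.4431, 0.1697, 0.1266]
ee_rot: [-3.141, 0.001, -3.032]
wrist_force: [-0.3, -1.0, 1.7]
width: 0.0111
finger_force: 30.0
```

```bash
python3 - <<'E'
from h import *
o=robot.get_obs();q=case(o['tool_pos']);print(o['time'],"case",q,CR.T@o['wrist_force'],o['width'],o['finger_force'])
E
```

```text
17.6 case [0.02142856 0.14105955 0.12663467] [-0.91407758  0.44825443  1.74863204] 0.011070811016701593 30.00490128993988
```

Emit:
{"api": "carry_out", "payload": {
  "increments": [
    [240, [0, 4.5, 3], 0],
    [240, [0, 4.5, 3], 0],
    [240, [0, 4, 3], 0],
    [240, [0, 3.5, 3.5], 0],
    [240, [0, 3.5, 3.5], 0],
    [240, [0, 3, 3], 0],
    [240, [0, 0, 0], 0]
  ]
}}

```text
time: 18.3
tool_pos: [0.4404, 0.1923, 0.106]
ee_rot: [-3.14, 0.0, -3.032]
wrist_force: [2.6, -4.2, 0.0]
width: 0.0111
finger_force: 30.0
```

```bash
python3 - <<'E'
from h import *
o=robot.get_obs();q=case(o['tool_pos']);print(o['time'],"case",q,CR.T@o['wrist_force'],o['width'],o['finger_force'])
E
```

```text
18.3 case [0.04412438 0.14108355 0.10604937] [-4.45928294 -2.11245595  0.026595  ] 0.01112993805620886 30.00325083732605
```

Emit:
{"api": "carry_out", "payload": {
  "increments": [
    [240, [0, 2.8, 4], 0],
    [240, [0, 2.7, 4], 0],
    [240, [0, 2.6, 3.8], 0],
    [240, [0, 2, 4.2], 0],
    [240, [0, 2, 4.3], 0],
    [240, [0, 2, 4.3], 0],
    [240, [0, 0, 0], 0]
  ]
}}

```text
time: 19.0
tool_pos: [0.439, 0.2053, 0.082]
ee_rot: [-3.138, 0.0, -3.033]
wrist_force: [1.4, -7.6, 2.9]
width: 0.0112
finger_force: 30.0
```

Emit:
{"api": "carry_out", "payload": {
  "increments": [
    [240, [0, 1.5, 4.5], 0],
    [240, [0, 1.2, 4.5], 0],
    [240, [0, 1, 4.6], 0],
    [240, [0, 0.6, 4.6], 0],
    [240, [0, 0.4, 4.7], 0],
    [240, [0, 0.2, 4.7], 0],
    [240, [0, 0, 0], 0]
  ]
}}

```text
time: 19.7
tool_pos: [0.4383, 0.2108, 0.054]
ee_rot: [-3.14, -0.0, -3.032]
wrist_force: [2.8, -6.1, 0.3]
width: 0.011
finger_force: 30.0
```

```bash
python3 - <<'E'
from h import *
o=robot.get_obs();q=case(o['tool_pos']);print(o['time'],"case",q,CR.T@o['wrist_force'],o['width'],o['finger_force'])
E
```

```text
19.7 case [0.06277708 0.14107587 0.05404529] [-6.42652905 -2.0496813   0.30364766] 0.011011920714082725 30.010529458522797
```

Emit:
{"api": "carry_out", "payload": {
  "increments": [
    [240, [0, -0.2, 3.5], 0],
    [240, [0, -0.4, 3.5], 0],
    [240, [0, -0.5, 3.5], 0],
    [240, [0, -0.6, 3], 0],
    [240, [0, -0.8, 3], 0],
    [240, [0, -0.8, 3], 0],
    [240, [0, -0.8, 2], 0],
    [240, [0, 0, 0], 0]
  ]
}}

```text
time: 20.5
tool_pos: [0.4384, 0.209, 0.0327]
ee_rot: [3.138, 0.0, -3.032]
wrist_force: [0.9, 5.6, -0.6]
width: 0.0111
finger_force: 30.0
```

```bash
python3 - <<'E'
from h import *
o=robot.get_obs();q=case(o['tool_pos']);print(o['time'],"case",q,CR.T@o['wrist_force'],o['width'],o['finger_force'])
E
```

```text
20.5 case [0.0610093  0.14113637 0.03274423] [ 5.41700534 -1.52512143 -0.61772902] 0.011068463161975326 30.003367066383362
```

Emit:
{"api": "carry_out", "payload": {
  "increments": [
    [240, [0, -0.8, 1.5], 0],
    [240, [0, -0.6, 1], 0],
    [240, [0, 0, 1], 0],
    [240, [0, 0, 0], 0]
  ]
}}

```text
time: 20.9
tool_pos: [0.4385, 0.2083, 0.0295]
ee_rot: [3.137, 0.0, -3.032]
wrist_force: [0.2, 7.2, 0.2]
width: 0.0109
finger_force: 30.0
```

```bash
python3 - <<'E'
from h import *
o=robot.get_obs();q=case(o['tool_pos']);print(o['time'],"case",q,CR.T@o['wrist_force'],o['width'],o['finger_force'])
E
```

```text
20.9 case [0.06030369 0.14114003 0.02947191] [ 7.09585066 -0.98764252  0.19741902] 0.010921244357993999 30.00326693058014
```

Emit:
{"api": "carry_out", "payload": {
  "increments": [
    [170, [0, 0, 0], 0],
    [170, [0, 0, 0], 0],
    [170, [0, 0, 0], 0],
    [170, [0, 0, -10], 0],
    [170, [0, 0, -40], 0],
    [170, [0, 0, -45], 0],
    [255, [0, 0, -45], 0],
    [255, [0, 0, -45], 0]
  ]
}}

```text
time: 21.7
tool_pos: [0.4384, 0.2057, 0.2173]
ee_rot: [-3.141, 0.001, -3.033]
wrist_force: [0.1, 0.2, -0.0]
width: 0.0187
finger_force: 0.0
```

Emit:
{"api": "carry_out", "payload": {
  "increments": [
    [255, [-20, -30, 0], 0],
    [255, [-25, -32, 0], 0],
    [255, [-30, -32, 0], 0],
    [255, [-30, -32, 0], 0],
    [255, [-36, -30, 0], 0],
    [255, [0, 0, 0], 0]
  ]
}}

```text
time: 22.3
tool_pos: [0.5987, 0.0623, 0.2128]
ee_rot: [-3.14, -0.002, -3.038]
wrist_force: [-0.0, 0.6, -0.5]
width: 0.0006
finger_force: 0.0
```

```bash
python3 - <<'E'
from h import *
o=robot.get_obs();q=case(o['tool_pos']);print(o['time'],"case",q,CR.T@o['wrist_force'],o['width'])
c=cal("top");a=robot.snapshot("top");cv2.imwrite("pics/t7.png",a);cv2.imwrite("pics/s7.png",robot.snapshot("scene"))
E
```

```text
22.3 case [-0.10337636 -0.00098571  0.21280704] [ 0.61668508 -0.06568894 -0.53653892] 0.0006240856103164659
```

Emit:
{"api": "carry_out", "payload": {
  "increments": [
    [255, [0, 0, 30], 0],
    [255, [0, 0, 30], 0],
    [255, [0, 0, 20], 0],
    [255, [0, 0, 8], 0],
    [255, [0, 0, 4], 0],
    [255, [0, 0, 3], 0],
    [255, [0, 0, 3], 0],
    [255, [0, 0, 2], 0]
  ]
}}

```text
time: 23.2
tool_pos: [0.5964, 0.0665, 0.1158]
ee_rot: [-3.141, 0.002, -3.032]
wrist_force: [0.4, -0.3, -0.0]
width: 0.0001
finger_force: 0.0
```

Emit:
{"api": "carry_out", "payload": {
  "increments": [
    [255, [0, 0, 2], 0],
    [255, [0, 0, 2], 0],
    [255, [0, 0, 0], 0]
  ]
}}

```text
time: 23.5
tool_pos: [0.5959, 0.0663, 0.1106]
ee_rot: [-3.142, -0.0, -3.032]
wrist_force: [-0.1, 0.1, 0.1]
width: 0.0007
finger_force: 0.0
```

Emit:
{"api": "carry_out", "payload": {
  "increments": [
    [255, [0, 0, 1.5], 0],
    [255, [0, 0, 1.5], 0],
    [255, [0, 0, 1.5], 0],
    [255, [0, 0, 0], 0]
  ]
}}

```text
time: 23.9
tool_pos: [0.5961, 0.0663, 0.1073]
ee_rot: [-3.141, 0.001, -3.032]
wrist_force: [-1.6, 0.5, 3.8]
width: 0.0004
finger_force: 2.1
```

Emit:
{"api": "carry_out", "payload": {
  "increments": [
    [255, [0, 0, 1.5], 0],
    [255, [0, 0, 1.5], 0],
    [255, [0, 0, 0], 0]
  ]
}}

```text
time: 24.2
tool_pos: [0.5961, 0.0663, 0.1071]
ee_rot: [-3.141, 0.002, -3.032]
wrist_force: [-5.5, -0.7, 13.3]
width: 0.0008
finger_force: 6.9
```

The lid is solid at tip height 0.093 m, its shut height. Retracting now, then handing in.

Emit:
{"api": "carry_out", "payload": {
  "increments": [
    [255, [0, 0, -5], 0],
    [255, [0, 0, -20], 0],
    [255, [0, 0, -40], 0],
    [255, [0, 0, -40], 0],
    [255, [0, 0, 0], 0],
    [255, [0, 0, 0], 0]
  ]
}}

```text
time: 24.8
tool_pos: [0.5965, 0.0665, 0.2091]
ee_rot: [-3.141, 0.002, -3.032]
wrist_force: [0.1, -0.0, 0.0]
width: 0.0006
finger_force: 0.0
```

```bash
python3 - <<'E'
from h import *
o=robot.get_obs();print(o['time'],o['tool_pos'],o['wrist_force'])
print(robot.close_job())
E
```

```text
24.8 [0.5965063  0.06645914 0.20909065] [ 0.06348942 -0.04697026  0.01693095]
the job is handed in; nothing more can be done
None
```

I handed the job in at 24.8 s, with no verdict returned: the tray went in nose first to a firm stop, the stay was broken and folded, and the lid is shut (solid at its 93 mm shut height).

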